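# Mesh the bath lid's hinge leaf and hold it for the pin

### The job

The lid hinge of the water bath is being put back together. Lift the hinge leaf with the single middle knuckle up and off its peg, lower its knuckle between the two knuckles of the leaf fixed on the bath so that the holes line up for the pin, and finish while still holding it there, plate upright, gripped in the fingers: do not let go. Leave the two-knuckle leaf hanging and everything else on the bench where it is.

Things in the scene. Friction and masses are not known exactly. Their poses are not given: they have to be found in the camera images.
- leaf: Hinge leaf to use: aluminium plate, 10 mm thick (x), 76 wide (y), z = 16 to 112 mm, with ONE knuckle, a tube along y in the middle of its lower edge: 24 mm outside, 12 bore, 30 long, on a neck as wide. Origin: centre of the bore; z up the plate. Slot through the plate, 14 mm wide, z = 40 to 70, hangs on a peg by its upper end. 0.15 to 0.3 kg. Front and back alike.
- leaf_grip (a point): Point on the leaf's mid-plane 6 mm below the plate's top edge (leaf z = 106 mm), with the leaf's axes: here the plate can be gripped from above across its 10 mm (the leaf's x), the fingertips clearing the peg below.
- spare: Spare leaf that does not fit: same plate, slot and frame, but TWO knuckles, one at each end of its lower edge (y = 17.5 to 38 mm and mirrored), none in the middle. Hangs on the other peg and stays there.
- hanger: Fixed hanger: grey base 200 mm wide, two posts joined by a bar, two pegs pointing away from the robot (the hanger's -x). Origin on the bench, midway between the leaves. Pegs 8 mm thick at y = +60 and -60 mm, axes 130 mm up, from the bar at x = +70 (top at z = 134) to x = -25, then bent out and up at 45 degrees. Which leaf is on which peg varies; only the leaves stand higher.
- peg_tip (a point): Outer end (centre of the 8 mm rod) of the upturned tip of the peg at hanger y = +60 mm, 9 mm above the peg's axis; the other peg's is alike at y = -60. Axes of the hanger. To clear the tips a leaf is lifted 10 to 21 mm, then drawn along the hanger's -x by 55 mm or more.
- bath: Fixed white water bath, lid off, 200 x 200 x 100 mm tall, open on top. Origin on the bench under the hinge axis; tank at x = -205 to -5 mm. On its back edge (x = 0) stands the fixed aluminium leaf, 10 mm thick in x, 76 wide in y, with two knuckles (24 mm outside, 12 bore) on a hinge axis along y, 125 mm up, and a gap between them open from above.
- gap (a point): Middle of the gap between the two fixed knuckles, on the hinge axis (125 mm up), with the bath's axes: y along the hinge axis. The knuckles span y = 17.5 to 38 mm and mirrored: the gap is 35 mm wide. Its rigid floor lies 12.5 mm below the axis, so a 24 mm knuckle touching it is 0.5 mm low.
- pin: Bystander: loose hinge pin, plain steel rod 8 mm thick, 108 mm long, lying on the bench; not used. Origin at the centre of its underside.
- beaker: Bystander: glass beaker, 68 mm wide, 85 mm tall. Origin at the centre of its underside.
- tin: Bystander: shallow open steel screw tray 80 x 60 x 22 mm. Origin at the centre of its underside.
- flask: Bystander: conical flask, 80 mm wide, 120 mm tall. Origin at the centre of its underside.
- bottle: Bystander: amber bottle, 60 mm wide, 140 mm tall. Origin at the centre of its underside.
- jar: Bystander: white jar, 68 mm wide, 85 mm tall. Origin at the centre of its underside.
- driver: Bystander: screwdriver lying on the bench. Origin at the centre of its underside.

How it is judged:
On the way:
1. the single-knuckle leaf is off its peg, carried by the fingers (distance of leaf from where it was at the start of the episode above 0.05 m and contact force between leaf and hanger below 0.1 N and contact force between leaf and the fingers above 2 N), for 0.1 s.
At the end, for the whole second after the job is handed in: The single knuckle sits between the fixed ones: bore within 3 mm of the hinge axis, within 4 mm of mid-gap along it, axes within 4 degrees, plate upright within 11 degrees, still, gripped by the fingers (over 4 N), off the hanger; the spare leaf still hangs (x of leaf in the frame of gap between -0.003 and 0.003 m and z of leaf in the frame of gap between -0.003 and 0.003 m and y of leaf in the frame of gap between -0.004 and 0.004 m and angle between the y axis of leaf and the y axis of gap, either way round below 0.07 rad and angle between leaf's own z axis and vertical below 0.2 rad and contact force between leaf and the fingers above 4 N and contact force between leaf and hanger below 0.1 N and linear speed of leaf below 0.02 m/s and distance of spare from where it was at the start of the episode below 0.04 m); the arm keeps its last pose, push and grip.
It fails at once if the spare leaf was taken off or shoved more than 40 mm (distance of spare from where it was at the start of the episode above 0.04 m).
It fails at once if a bystander (pin, beaker, tray, flask, bottle, jar or screwdriver) was moved more than 40 mm (distance of any of pin, beaker, tin, flask, bottle, jar, driver from where it was at the start of the episode above 0.04 m).
It also fails if it takes over 38 s, if anything falls off the work surface, if the arm or the gripper's body presses on something with over 40 N, if the wrist force passes 120 N, or if a joint passes its speed limit or range.

### The arm

A 6-joint arm with a two-finger parallel gripper is mounted at the origin on the work surface. World frame = base frame: x ahead of the robot, y to its left, z up, the work surface at z = 0. Lengths are in m, angles in rad, forces in N, time in s.
With the tool pointing down it reaches from about 0.375 to 0.75 m from the base axis. Payload 9 kg.
Tool frame: the origin (TCP) lies at the very end of the fingers, on their centre line; the grasp point (between the pads) lies 19 mm behind it; z points along the fingers, y is the line along which they close (so a half turn about z gives the same grasp; the last joint's range is limited). The gripper opens to 85 mm and grips with 20 to 120 N. Pads are 22 mm wide; open, the fingers measure 114 mm over their backs; the gripper's body (76 mm by 85 mm) begins 54 mm behind the grasp point. The pads swing forward as they close: fully open they stand 13 mm farther back than shut.
Start: joints at [-1.528, 0.104, 0.097, 1.564, 0, 1.353], TCP at [0.155, -0.58, 0.231] pointing down, gripper open.
Joint ranges: [-2.99, 2.99], [-0.84, 1.86], [-1.1, 1.16], [-1.84, 2.11], [-1.51, 1.56], [-3.14, 3.14]. Speed limits (rad/s): [2.22, 2.22, 2.57, 3.14, 3.14, 3.14].

### API

Orientations are given as a rotation vector (axis times angle).
In Python, from bench import ctrl gives the robot as it stands.
- The arm moves only by the tool jog_arm, never from a script. Its argument "deltas" is one flat list of numbers, 7 for each row, row after row: the turn, a rotation vector about the world's x, y, z in a scale on which 1.0 is 180 degrees, then the shift along the world's x, y, z in shares of 1000 mm (1.0 is 1000 mm), then the opening, from 0 (shut) to 1 (fully open). In form: [rx, ry, rz, x, y, z, claw, rx, ry, rz, x, y, z, claw, ...]. A call has 1 to 20 rows; each row is the pose to reach, as a shift and turn from the pose commanded when the call began; what a row does not reach only later rows make up. A row lasts 1/12 s, in which the tool goes at most 41.7 mm and 7.16 degrees, less where a joint would pass 70% of its speed; a pose out of reach is approached as far as the arm can. Shift and turn numbers lie between -1 and 1, and a call with a number outside is refused. A call with a gripper value outside its range is refused whole. The fingers move at their own pace and stop on an object; "newtons" is the grip in N (left out, the last holds). Time passes only in rows, so rows that repeat a pose let the fingers close. It gives the time, the measured TCP pose, the force, the opening and the grip force at its end, in the units of the state.
- ctrl.get_obs(): the state, without advancing time (a new reading comes with each control period).
- ctrl.get_image(name): name is "side" or "top"; returns the picture (420x560x3 uint8, blue, green, red); there is no depth.
- ctrl.get_calibration(name): a dict with "fov_y" (degrees; the focal length in pixels is half the picture's height over the tangent of half this angle, whatever the lens; pixels are square), "cx", "cy" (the principal point, pixels), "world_from_camera" (4x4, takes a point from camera to world coordinates). Camera axes: x right, y down, z forward; pixel columns grow to the right and rows downward; lengths in m; the calibration is good to about 2 mm. A picture is of the moment at which its call begins. get_calibration takes no time and is no camera call.
- ctrl.hand_in(): hands the job in; it is judged then, once.
The state is a dict: "time": time; "q": joint angles; "joint_velocities": joint speeds; "tau": joint torques, N m; "tool_pos": TCP position; "orientation": TCP orientation; "wrist_force": force on the tool from outside, world axes, zero at the start; "moment": the same for the moment, N m; "grip_width": finger opening in m; "grasp_force": force on a finger pad.
Only numpy, scipy, OpenCV 4.12 (cv2) and the standard library are available. Lean on these libraries where they do the work, as an engineer would, in place of code of your own. Each camera call takes 0.05 s, during which the arm holds its last target. There are 200 camera calls.

## Working session

There is one attempt and no reset: what is moved stays moved. The work goes in short steps, Python scripts to look and compute and a tool call to move; the robot and the scene stay as the last step left them, time stands still between calls to the robot, and variables do not carry over. Pictures are saved under pics/ and viewed, at most 10 in all, crops included, and the job is handed in when it is done.

Besides the shell and the picture viewer there is one more tool, called after "Emit:" in YAML: its name, and indented under it one key for each argument. jog_arm: Moves the arm, as the interface text tells. Its arguments: {"type":"object","properties":{"deltas":{"type":"array"},"newtons":{"type":"number"}},"required":["deltas"]}

```bash
mkdir -p pics; ls; python3 - <<'E'
from bench import ctrl
import cv2,numpy as np
np.set_printoptions(precision=4,suppress=True)
for n in("side","top"):
    cv2.imwrite(f"pics/{n}0.png",ctrl.get_image(n)); c=ctrl.get_calibration(n); print(n,c)
print(ctrl.get_obs())
E
```

```text
pics
side {'fov_y': 50.682745085953044, 'cx': 282.6317386724713, 'cy': 209.32087068915226, 'world_from_camera': array([[-0.937 , -0.2376,  0.2561,  0.2902],
       [-0.3493,  0.6309, -0.6928,  0.7116],
       [ 0.003 , -0.7386, -0.6741,  0.8151],
       [ 0.    ,  0.    ,  0.    ,  1.    ]])}
top {'fov_y': 57.846923172469964, 'cx': 275.11396289088447, 'cy': 210.76003667736225, 'world_from_camera': array([[-0.024 , -0.9944,  0.103 ,  0.4852],
       [-0.9991,  0.0202, -0.0384,  0.0249],
       [ 0.0361, -0.1038, -0.9939,  1.0551],
       [ 0.    ,  0.    ,  0.    ,  1.    ]])}
{'time': 0.1, 'q': array([-1.5277,  0.1046,  0.0965,  1.5639,  0.    ,  1.3531]), 'joint_velocities': array([ 0.0005, -0.0014,  0.0033,  0.0004, -0.0009,  0.0008]), 'tau': array([  0.0073, -55.8212,  50.4717,   0.0132,  -0.0002,  -0.    ]), 'tool_pos': array([ 0.1547, -0.5794,  0.2306]), 'orientation': array([-3.1138, -0.4083, -0.0002]), 'wrist_force': array([ 0.1504,  0.1364, -0.425 ]), 'moment': array([-0.0297, -0.0064,  0.0054]), 'grasp_force': 0.0, 'grip_width': 0.0860071431481022}
```

View pics/side0.png

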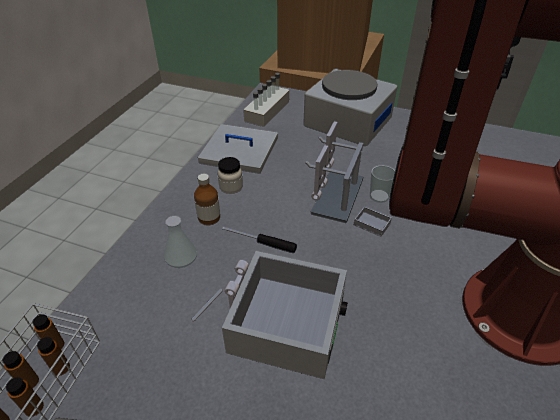

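View pics/top0.png

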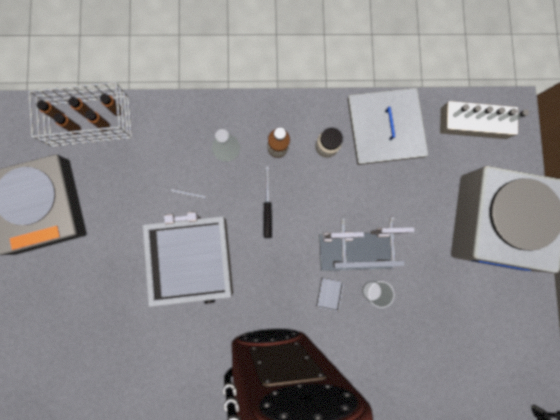

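The side view shows the hanger at about (338,180), with the leaves near (325,155), and the bath at (287,310), with knuckles at (242,267) and (232,288). In the top view the leaf tops are at (345,235) and (397,230), and the bath knuckles at (169,219) and (192,216). I'll enlarge these areas.

```bash
python3 - <<'E'
import cv2,numpy as np
s=cv2.imread("pics/side0.png");t=cv2.imread("pics/top0.png")
def crop(im,x,y,w,h,k=6): return cv2.resize(im[y:y+h,x:x+w],(w*k,h*k),interpolation=cv2.INTER_CUBIC)
a=crop(s,303,118,66,100);b=crop(s,218,250,66,100)
cv2.imwrite("pics/c1.png",np.hstack([a,b]))
a=crop(t,312,210,110,65,7);
cv2.imwrite("pics/c2.png",a)
cv2.imwrite("pics/c3.png",crop(t,138,182,100,70,7))
E
```

```text
(no output)
```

View pics/c1.png

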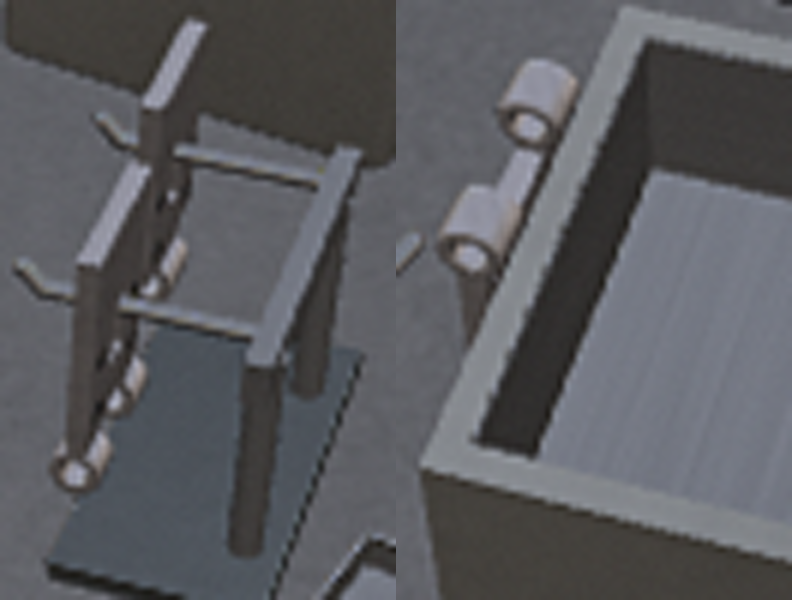

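View pics/c2.png

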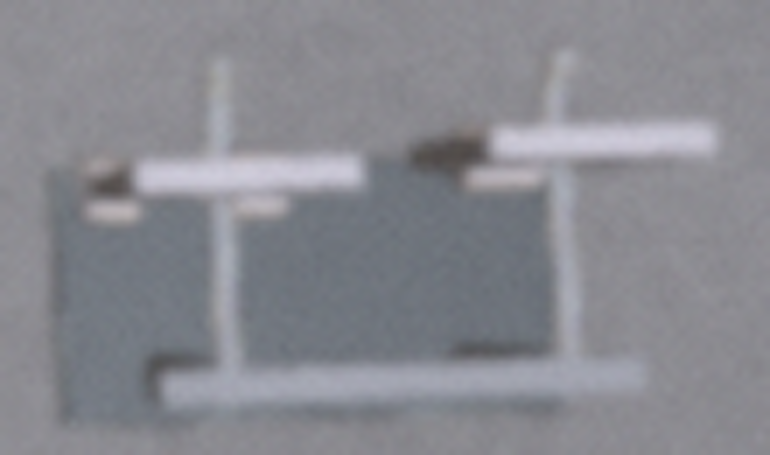

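View pics/c3.png

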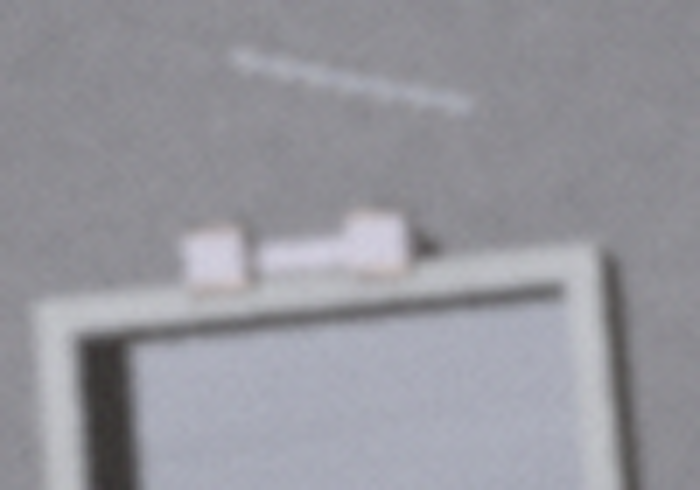

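The near (+y) leaf has two knuckles, so it is the spare. The far leaf has one middle knuckle, so it is the target (top edge in the top view from (382,230) to (414,229)). The fixed knuckles are at about (169,219) and (192,216), and the bath's back faces world +x. Next I'll measure with masks.

```bash
cat > h.py <<'E'
import cv2,numpy as np
np.set_printoptions(precision=4,suppress=True)
from bench import ctrl
C={n:ctrl.get_calibration(n) for n in("side","top")}
def f(n): return 210/np.tan(np.radians(C[n]["fov_y"])/2)
def ray(n,p):
    c=C[n];T=c["world_from_camera"]
    return T[:3,3],T[:3,:3]@np.array([(p[0]-c["cx"])/f(n),(p[1]-c["cy"])/f(n),1])
def onz(n,p,z):
    o,d=ray(n,p);return o+d*(z-o[2])/d[2]
def tri(ps,pt):
    A=[];b=[]
    for n,p in(("side",ps),("top",pt)):
        o,d=ray(n,p);d=d/np.linalg.norm(d);P=np.eye(3)-np.outer(d,d);A.append(P);b.append(P@o)
    x=np.linalg.lstsq(np.vstack(A),np.hstack(b),rcond=None)[0]
    return x,[np.linalg.norm(a@x-c) for a,c in zip(A,b)]
def proj(n,X):
    c=C[n];T=c["world_from_camera"];q=T[:3,:3].T@(np.asarray(X)-T[:3,3])
    return np.array([q[0]/q[2]*f(n)+c["cx"],q[1]/q[2]*f(n)+c["cy"]])
def blobs(im,box,thr):
    x,y,w,h=box
    g=cv2.resize(im[y:y+h,x:x+w],None,fx=8,fy=8,interpolation=cv2.INTER_CUBIC).min(2)
    cs,_=cv2.findContours((g>thr).astype(np.uint8),cv2.RETR_EXTERNAL,cv2.CHAIN_APPROX_NONE)
    out=[]
    for c in sorted(cs,key=cv2.contourArea,reverse=True):
        if cv2.contourArea(c)<200: continue
        r=cv2.minAreaRect(c);k=(cv2.boxPoints(r)+.5)/8-.5+[x,y]
        out.append((k.mean(0),k,cv2.contourArea(c)/64))
    return out
def ends(k):  # midpoints of the short sides
    e=[np.linalg.norm(k[i]-k[(i+1)%4]) for i in range(4)]
    i=0 if e[0]<e[1] else 1
    return (k[i]+k[(i+1)%4])/2,(k[(i+2)%4]+k[(i+3)%4])/2,min(e)
E
python3 - <<'E'
from h import *
t=cv2.imread("pics/top0.png");s=cv2.imread("pics/side0.png")
for nm,n,im,box,thr,z in(("leaf top","top",t,(375,222,44,18),185,.176),("spare top","top",t,(325,228,42,14),185,.176),
   ("knuckles top","top",t,(160,207,42,20),190,.137),("leaf side","side",s,(324,119,16,20),140,.176),("fixed side","side",s,(224,256,25,44),150,.137),("bar","top",t,(330,258,76,14),150,.134)):
    print(nm)
    for c,k,a in blobs(im,box,thr)[:4]:
        e=ends(k);P,Q=onz(n,e[0],z),onz(n,e[1],z)
        print(c,a.round(),P,Q,"len",np.linalg.norm(P-Q),"mid",(P+Q)/2,"w px",e[2])
E
```

```text
leaf topTraceback (most recent call last):
  File "<stdin>", line 8, in <module>
AttributeError: 'float' object has no attribute 'round'
```

```bash
cat > m.py <<'E'
from h import *
t=cv2.imread("pics/top0.png");s=cv2.imread("pics/side0.png")
for nm,n,im,box,thr,z in(("leaf top","top",t,(375,222,44,18),185,.176),("spare top","top",t,(325,228,42,14),185,.176),
   ("knuckles top","top",t,(160,207,42,20),190,.137),("leaf side","side",s,(324,119,16,20),140,.176),("fixed side","side",s,(224,256,25,44),150,.137),("bar","top",t,(330,258,76,14),150,.134)):
    print(nm)
    for c,k,a in blobs(im,box,thr)[:4]:
        e=ends(k);P,Q=onz(n,e[0],z),onz(n,e[1],z)
        print(c,a,P,Q,"len",np.linalg.norm(P-Q),"mid",(P+Q)/2,"w px",e[2])
E
python3 m.py
```

```text
leaf top
[397.8755 229.5155] 81.6328125 [ 0.5258 -0.3315  0.176 ] [ 0.5269 -0.26    0.176 ] len 0.07148952742097507 mid [ 0.5263 -0.2957  0.176 ] w px 3.2515638508736373
spare top
[347.2379 234.2815] 86.4765625 [ 0.5177 -0.2114  0.176 ] [ 0.518  -0.1401  0.176 ] len 0.0713272604317152 mid [ 0.5179 -0.1757  0.176 ] w px 3.610492681532838
knuckles top
[184.9142 216.4111] 74.046875 [0.571  0.1842 0.137 ] [0.5712 0.2296 0.137 ] len 0.04538176151713684 mid [0.5711 0.2069 0.137 ] w px 6.793100826505446
[168.053  218.7712] 36.7109375 [0.5664 0.2392 0.137 ] [0.5661 0.255  0.137 ] len 0.015761227202791776 mid [0.5663 0.2471 0.137 ] w px 6.307027126875787
leaf side
[331.5663 128.3771] 37.328125 [ 0.5227 -0.33    0.176 ] [ 0.5226 -0.2556  0.176 ] len 0.074387400121942 mid [ 0.5227 -0.2928  0.176 ] w px 2.9862570048494175
fixed side
[239.0938 279.4062] 7.7109375 [0.558  0.2229 0.137 ] [0.5547 0.2424 0.137 ] len 0.01978897273634385 mid [0.5564 0.2326 0.137 ] w px 1.8578384269278334
[239.7996 270.7298] 7.671875 [0.5685 0.2113 0.137 ] [0.5597 0.2138 0.137 ] len 0.009121758573225164 mid [0.5641 0.2125 0.137 ] w px 2.615353750530872
[230.0085 292.2655] 5.8828125 [0.5639 0.2652 0.137 ] [0.5553 0.268  0.137 ] len 0.00894618294181225 mid [0.5596 0.2666 0.137 ] w px 2.403329332889799
bar
[369.625  262.3125] 270.7734375 [ 0.4482 -0.3213  0.134 ] [ 0.4524 -0.1532  0.134 ] len 0.16809531858185767 mid [ 0.4503 -0.2373  0.134 ] w px 9.5
```

```bash
python3 - <<'E'
from h import *
from scipy.spatial.transform import Rotation as R
t=cv2.imread("pics/top0.png");s=cv2.imread("pics/side0.png")
o=ctrl.get_obs();print(R.from_rotvec(o["orientation"]).as_matrix())
print("top min chan, rows 209-226 cols 163-200");print(t[209:227,163:200].min(2))
print("R-G");print((t[...,2].astype(int)-t[...,1])[209:227,163:200])
# rim back outer corners top view
for p in((143,224.7),(223.5,217)): print(onz("top",p,.1))
E
```

```text
[[ 0.9662  0.2578 -0.    ]
 [ 0.2578 -0.9662  0.0012]
 [ 0.0003 -0.0012 -1.    ]]
top min chan, rows 209-226 cols 163-200
[[141 142 146 143 142 144 145 142 142 144 146 141 143 142 142 140 141 140
  140 142 140 143 140 141 138 139 142 142 139 138 139 136 143 141 140 142
  140]
 [142 143 143 143 144 144 142 143 144 145 145 140 140 141 139 142 143 140
  139 141 141 141 140 140 140 147 142 143 136 135 133 136 136 137 138 139
  138]
 [143 145 140 145 146 142 143 141 142 140 145 142 138 139 138 140 140 140
  142 142 139 140 138 141 144 148 151 150 144 137 138 137 137 136 135 139
  136]
 [142 142 143 145 145 142 143 143 140 135 139 138 139 138 140 141 140 140
  141 141 144 142 142 145 152 165 171 170 166 164 160 157 145 133 130 136
  139]
 [144 139 139 141 145 149 149 147 139 135 132 139 142 140 141 142 143 143
  143 144 145 142 144 150 169 180 188 192 188 189 187 180 159 134 132 138
  141]
 [145 145 144 149 155 157 161 162 156 142 132 133 138 142 140 143 143 142
  146 146 147 146 149 157 176 194 202 201 200 202 200 193 171 135 123 128
  136]
 [149 159 167 174 178 180 180 180 176 151 128 13
[... 3251 characters left out ...]
0  2  1  1 -1  2 -1  0  1  0  0
   1  3  4  7  7  7  5  7  5  2 -2  0 -3]
 [-1  1  4  6  7  6  7  8  9  9  6  3  0  0 -1 -2  0 -1  1 -1  1 -1  0 -1
   0  1  1  2  2  2  3  2  0 -1  0 -2  0]
 [ 0  2  4  7  7  7  7  7  6  4  3 -1 -1 -3 -3 -2 -1 -2 -1  1 -2 -2 -2 -2
  -1  1  0  0  1 -1  0  1 -2 -2 -1 -1 -2]
 [-1 -2  2  4  3  2  2  3  2  1 -1 -2 -1 -1 -1  0 -3  0 -2 -2 -1 -2  0 -1
  -1  0 -1 -1  1 -1 -1 -1  0  0  0  0 -1]
 [-1  0  0  1 -1 -1  2  0 -1 -1 -1 -2 -2 -1 -1 -1  0 -1  0 -2  2 -1 -1  1
  -1  1  0  1  1 -1  0  2  3  1 -1  3  0]
 [-1 -1 -1  0 -1 -1  0 -1 -2 -1 -1 -2 -2  1 -1  0  0  2 -1  1  1  0  0  0
   0  1  2  2  0  2  2 -1  2  1  1  1  0]]
[0.556  0.3177 0.1   ]
[0.5711 0.1182 0.1   ]
```

```bash
python3 - <<'E'
from h import *
L,Rr=onz("top",(168.1,218.6),.125),onz("top",(191.2,216.0),.125)
print("top",L,Rr,np.linalg.norm(L-Rr),"gap",(L+Rr)/2,np.degrees(np.arctan2(Rr[0]-L[0],L[1]-Rr[1])))
a,b=onz("side",(230.3-.4,292.5-.4),.125),onz("side",(240.3-.4,270.3-.4),.125)
u=(a-b)/np.linalg.norm(a-b)
print("side",a,b,np.linalg.norm(a-b),"gap",(a+b)/2-.01025*u,np.degrees(np.arctan2(-u[0],u[1])))
from scipy.spatial.transform import Rotation as R
M=R.from_rotvec(ctrl.get_obs()["orientation"]).as_matrix()
print("tool y ang",np.degrees(np.arctan2(M[1,1],M[0,1])))
E
```

```text
top [0.5677 0.2499 0.125 ] [0.5729 0.1941 0.125 ] 0.05601278466618526 gap [0.5703 0.222  0.125 ] 5.3180897775279306
side [0.5647 0.2585 0.125 ] [0.5696 0.2017 0.125 ] 0.05698299984847115 gap [0.568  0.2199 0.125 ] 4.9284114546457625
tool y ang -75.06028517311051
```

Careful with the scale: shifts go in shares of 1000 mm and turns go in shares of 180 degrees. That gives: 370 mm / 1000 = 0.37, 285 mm / 1000 = 0.285, 1.29 rad / 3.1416 = 0.4106.

Emit:
jog_arm:
  deltas: [0,0,0.0637,0.06,0.045,0.01,1,0,0,0.191,0.17,0.13,0.01,1,0,0,0.191,0.17,0.13,0.01,1,0,0,0.191,0.17,0.13,0.01,1,0,0,0.191,0.17,0.13,0.01,1,0,0,0.4106,0.37,0.285,0.01,1,0,0,0.4106,0.37,0.285,0.01,1,0,0,0.4106,0.37,0.285,0.01,1,0,0,0.4106,0.37,0.285,0.01,1,0,0,0.4106,0.37,0.285,0.01,1,0,0,0.4106,0.37,0.285,0.01,1,0,0,0.4106,0.37,0.285,0.01,1,0,0,0.4106,0.37,0.285,0.01,1,0,0,0.4106,0.37,0.285,0.01,1,0,0,0.4106,0.37,0.285,0.01,1,0,0,0.4106,0.37,0.285,0.01,1,0,0,0.4106,0.37,0.285,0.01,1]

```text
time: 1.52
tool_pos: [0.5239, -0.2957, 0.2414]
orientation: [2.246, 2.197, -0.0]
wrist_force: [-0.3, -0.5, 0.5]
grip_width: 0.0853
grasp_force: 0.0
```

Converted, -91 mm / 1000 = -0.091, -80 mm / 1000 = -0.08.

Emit:
jog_arm:
  deltas: [0,0,0,0.001,0.001,-0.03,1,0,0,0,0.001,0.001,-0.06,1,0,0,0,0.001,0.001,-0.08,1,0,0,0,0.001,0.001,-0.091,1,0,0,0,0.001,0.001,-0.091,1,0,0,0,0.001,0.001,-0.091,0.5,0,0,0,0.001,0.001,-0.091,0.3,0,0,0,0.001,0.001,-0.091,0.1,0,0,0,0.001,0.001,-0.091,0,0,0,0,0.001,0.001,-0.091,0,0,0,0,0.001,0.001,-0.091,0,0,0,0,0.001,0.001,-0.091,0,0,0,0,0.001,0.001,-0.091,0,0,0,0,0.001,0.001,-0.091,0,0,0,0,0.001,0.001,-0.091,0,0,0,0,0.001,0.001,-0.091,0]
  newtons: 80

```text
time: 2.85
tool_pos: [0.5259, -0.2939, 0.1509]
orientation: [2.243, 2.198, 0.0]
wrist_force: [-0.6, 0.3, 6.3]
grip_width: 0.0083
grasp_force: 79.4
```

Emit:
jog_arm:
  deltas: [0,0,0,0,0,0.008,0,0,0,0,0,0,0.016,0,0,0,0,0,0,0.016,0,0,0,0,0,0,0.016,0,0,0,0,0,0,0.016,0]

```text
time: 3.27
tool_pos: [0.5257, -0.2937, 0.1661]
orientation: [-2.243, -2.199, -0.0]
wrist_force: [0.3, 0.5, -2.0]
grip_width: 0.0086
grasp_force: 78.6
```

```bash
python3 - <<'E'
from h import *
s=ctrl.get_image("side");t=ctrl.get_image("top")
cv2.imwrite("pics/s1.png",s)
cv2.imwrite("pics/c4.png",np.hstack([cv2.resize(s[110:220,290:380],None,fx=4.4,fy=4.4,interpolation=2),cv2.resize(t[200:310,320:410],None,fx=4.4,fy=4.4,interpolation=2)]))
E
```

```text
(no output)
```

View pics/c4.png

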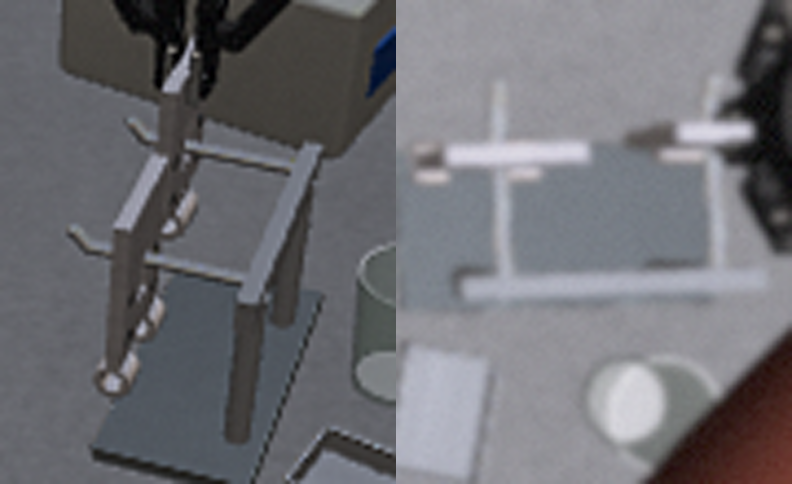

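The leaf is in the fingers (left crop, its knuckle at about (180,215), raised) and the spare still hangs. I'll draw the leaf out along +x, then raise it.

Converted, 90 mm / 1000 = 0.09, 76 mm / 1000 = 0.076.

Emit:
jog_arm:
  deltas: [0,0,0,0.012,0,0.001,0,0,0,0,0.025,-0.001,0.001,0,0,0,0,0.038,-0.001,0.001,0,0,0,0,0.052,-0.001,0.001,0,0,0,0,0.066,-0.002,0.001,0,0,0,0,0.076,-0.002,0.001,0,0,0,0,0.076,-0.002,0.001,0,0,0,0,0.076,-0.002,0.03,0,0,0,0,0.076,-0.002,0.06,0,0,0,0,0.076,-0.002,0.09,0,0,0,0,0.076,-0.002,0.09,0,0,0,0,0.076,-0.002,0.09,0]

```text
time: 4.37
tool_pos: [0.6021, -0.2963, 0.2584]
orientation: [2.241, 2.197, 0.001]
wrist_force: [-0.3, -0.3, -3.1]
grip_width: 0.0085
grasp_force: 78.8
```

Converted, 517 mm / 1000 = 0.517, 495 mm / 1000 = 0.495, 0.105 rad / 3.1416 = 0.0334.

Emit:
jog_arm:
  deltas: [0,0,0,0,0.025,0.01,0,0,0,0,-0.005,0.065,0.01,0,0,0,0,-0.005,0.105,0.01,0,0,0,0,-0.005,0.145,0.01,0,0,0,0,-0.005,0.185,0.01,0,0,0,0,-0.01,0.225,0.01,0,0,0,0.0095,-0.015,0.265,0.01,0,0,0,0.0191,-0.02,0.305,0.01,0,0,0,0.0255,-0.025,0.345,0.01,0,0,0,0.0334,-0.03,0.385,0.01,0,0,0,0.0334,-0.033,0.425,0.01,0,0,0,0.0334,-0.033,0.465,0.01,0,0,0,0.0334,-0.033,0.495,0.01,0,0,0,0.0334,-0.033,0.517,0.01,0,0,0,0.0334,-0.033,0.517,0.01,0,0,0,0.0334,-0.033,0.517,0.01,0,0,0,0.0334,-0.033,0.517,0.01,0,0,0,0.0334,-0.033,0.517,0.01,0,0,0,0.0334,-0.033,0.517,0.01,0]

```text
time: 5.95
tool_pos: [0.5687, 0.2202, 0.266]
orientation: [-2.127, -2.312, 0.001]
wrist_force: [1.2, -1.4, -1.0]
grip_width: 0.0087
grasp_force: 78.7
```

```bash
python3 - <<'E'
from h import *
s=ctrl.get_image("side");t=ctrl.get_image("top")
cv2.imwrite("pics/s2.png",s);cv2.imwrite("pics/t2.png",t)
cv2.imwrite("pics/c5.png",np.hstack([cv2.resize(s[200:310,190:280],None,fx=4.4,fy=4.4,interpolation=2),cv2.resize(t[160:270,130:220],None,fx=4.4,fy=4.4,interpolation=2)]))
E
```

```text
(no output)
```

View pics/c5.png

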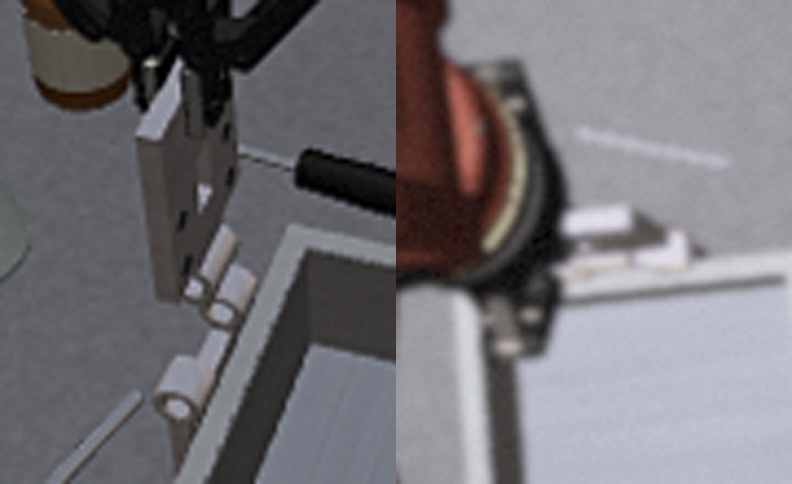

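The side view shows the leaf's knuckle above the fixed ones: its bore at about (234,265), the fixed bores at about (240,271) and (230,292). I'll go lower, staying clear of the fixed knuckles, and then measure.

Converted, -22 mm / 1000 = -0.022, -20 mm / 1000 = -0.02.

Emit:
jog_arm:
  deltas: [0,0,0,0,0,-0.01,0,0,0,0,0,0,-0.02,0,0,0,0,0,0,-0.022,0,0,0,0,0,0,-0.022,0,0,0,0,0,0,-0.022,0,0,0,0,0,0,-0.022,0,0,0,0,0,0,-0.022,0]

```text
time: 6.63
tool_pos: [0.5689, 0.2213, 0.2448]
orientation: [2.125, 2.314, 0.001]
wrist_force: [-0.3, -0.2, -0.8]
grip_width: 0.0082
grasp_force: 78.6
```

```bash
python3 - <<'E'
from h import *
s=np.mean([ctrl.get_image("side") for _ in range(4)],0).astype(np.uint8);t=ctrl.get_image("top")
print(ctrl.get_obs()["tool_pos"])
cv2.imwrite("pics/s3.png",s);cv2.imwrite("pics/t3.png",t)
a=cv2.resize(s[245:305,215:265],None,fx=10,fy=10,interpolation=2)
b=cv2.resize(t[195:235,160:205],None,fx=6,fy=6,interpolation=2);b=np.vstack([b,np.zeros((360,270,3),np.uint8)])
cv2.imwrite("pics/c6.png",np.hstack([a,b]))
E
```

```text
[0.5688 0.2213 0.2445]
```

View pics/c6.png

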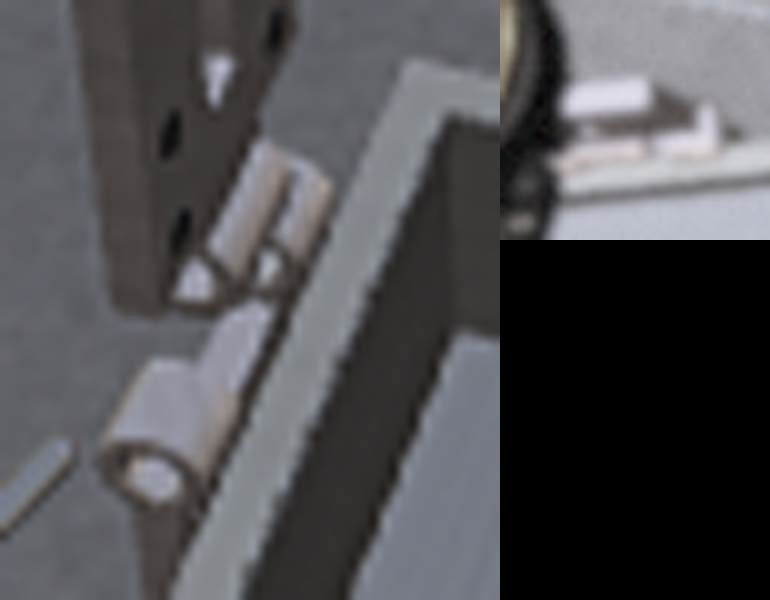

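```bash
python3 - <<'E'
from h import *
for bz in(.1545,.1575):
    print(bz,"side leaf near end",onz("side",(228.25,275.65),bz+.016),"top leaf far end",onz("top",(185.4,210.4),bz+.112))
print("side fixed near end",onz("side",(229.75,292.05),.125),"top fixed far end",onz("top",(195.6,215.6),.125))
t=cv2.imread("pics/t3.png");print(t[204:219,168:200].min(2))
s=cv2.imread("pics/s3.png");print(s[268:284,220:242].min(2))
E
```

```text
0.1545 side leaf near end [0.5657 0.2554 0.1705] top leaf far end [0.5715 0.1803 0.2665]
0.1575 side leaf near end [0.5644 0.2575 0.1735] top leaf far end [0.5711 0.1797 0.2695]
side fixed near end [0.565  0.2585 0.125 ] top fixed far end [0.5737 0.1835 0.125 ]
[[ 17  35  61 108 144 154 157 157 154 156 153 155 156 155 158 157 160 160
  161 159 160 158 160 161 158 159 155 153 154 155 155 155]
 [ 17  23  61 107 141 158 160 156 157 158 157 159 155 157 155 158 155 158
  156 157 157 158 158 161 158 157 156 155 155 155 154 157]
 [ 20  23  59 106 136 154 162 161 157 156 156 161 156 158 156 158 158 159
  155 155 158 154 156 155 156 155 153 154 153 153 156 157]
 [ 13  24  49  93 132 156 162 166 165 166 167 166 170 170 172 170 165 155
  153 155 155 156 155 153 156 152 148 153 153 156 154 156]
 [  6  27  55  97 141 161 173 183 185 186 187 188 191 198 199 194 172 149
  143 148 152 153 154 154 156 154 154 155 155 154 157 155]
 [ 18  33  80 130 170 195 202 204 206 207 211 212 214 215 216 208 182 136
  121 128 138 144 153 152 151 154 155 153 154 155 156 156]
 [ 21  49 105 157 199 212 217 217 216 22
[... 1946 characters left out ...]
8  77  88  71  69  61  61 107
  153 155 155 160]
 [ 98  98  95  94  96  98  99 102 103 103  96  99  99 100  99  95 110 151
  151 149 153 132]
 [ 96  95  97  99  97  98  97  97  97  96  98  99  98  96  95  90 133 149
  149 148 157 104]
 [ 95  96  98 100  97  96  95  95  94  93  94  97  95  95  92 109 146 149
  148 151 157  63]
 [ 97  97  99  97  96  97  97  94  94  95 105 106 103 100  95 132 148 148
  149 155 129  54]
 [ 97  98  99  99  99  99  97  94  94 113 155 154 153 138 125 147 149 149
  152 155  81  43]
 [ 96  97 101 103 100 100  96  91 102 146 147 148 148 145 145 152 150 147
  155 129  54  73]
 [ 95  96  98  99  99 100 100  93 130 148 145 147 147 144 141 148 149 144
  154  81  42 115]]
```

The leaf reads about 1–2 mm low in y and 0.5–2.5 mm low in x. I'll correct by +1 in x and +1.5 in y, then lower it into the gap and check at equal height.

Converted, -30 mm / 1000 = -0.03, 1.5 mm / 1000 = 0.0015.

Emit:
jog_arm:
  deltas: [0,0,0,0.001,0.0015,0,0,0,0,0,0.001,0.0015,-0.005,0,0,0,0,0.001,0.0015,-0.01,0,0,0,0,0.001,0.0015,-0.015,0,0,0,0,0.001,0.0015,-0.02,0,0,0,0,0.001,0.0015,-0.025,0,0,0,0,0.001,0.0015,-0.028,0,0,0,0,0.001,0.0015,-0.03,0,0,0,0,0.001,0.0015,-0.03,0,0,0,0,0.001,0.0015,-0.03,0]

```text
time: 7.72
tool_pos: [0.5697, 0.2227, 0.2144]
orientation: [2.125, 2.314, 0.0]
wrist_force: [0.1, -0.4, -1.2]
grip_width: 0.0086
grasp_force: 78.7
```

```bash
python3 - <<'E'
from h import *
s=np.mean([ctrl.get_image("side") for _ in range(4)],0).astype(np.uint8);t=ctrl.get_image("top")
o=ctrl.get_obs();print(o["tool_pos"],o["wrist_force"])
cv2.imwrite("pics/s4.png",s);cv2.imwrite("pics/t4.png",t)
a=cv2.resize(s[245:305,215:265],None,fx=10,fy=10,interpolation=2)
b=cv2.resize(t[195:235,160:205],None,fx=6,fy=6,interpolation=2);b=np.vstack([b,np.zeros((360,270,3),np.uint8)])
cv2.imwrite("pics/c7.png",np.hstack([a,b]))
E
```

```text
[0.5699 0.2228 0.2146] [ 0.3655 -0.6289 -1.4654]
```

View pics/c7.png

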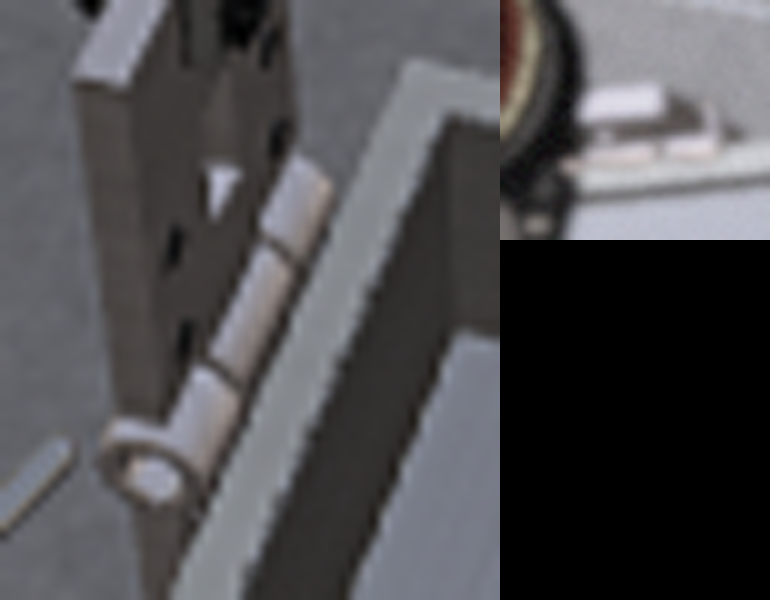

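The knuckle is in the gap, with thin gaps visible at both ends (crop (280,245) and (222,375)). Commanded height puts the bore about 2.5 mm high, so I'll lower it the rest of the way and check the outline.

Converted, -2.5 mm / 1000 = -0.0025, -2 mm / 1000 = -0.002.

Emit:
jog_arm:
  deltas: [0,0,0,0,0,-0.001,0,0,0,0,0,0,-0.002,0,0,0,0,0,0,-0.0025,0,0,0,0,0,0,-0.0025,0,0,0,0,0,0,-0.0025,0,0,0,0,0,0,-0.0025,0]

```text
time: 8.47
tool_pos: [0.5697, 0.2228, 0.2118]
orientation: [2.125, 2.314, 0.0]
wrist_force: [-0.0, 0.7, -3.5]
grip_width: 0.0083
grasp_force: 78.7
```

```bash
python3 - <<'E'
from h import *
s=np.mean([ctrl.get_image("side") for _ in range(6)],0)
o=ctrl.get_obs();print(o["tool_pos"],o["wrist_force"])
cv2.imwrite("pics/s5.png",s.astype(np.uint8))
b=cv2.imread("pics/s3.png")
g=s.min(2);g0=b.min(2)
print(g[258:296,226:252].astype(int))
# world sensitivities in pixels per mm at the gap
X=np.array([.569,.221,.137])
for d in np.eye(3)*.001: print((proj("side",X+d)-proj("side",X)))
u=proj("side",X+[-.0017,.02,0])-proj("side",X);print(u)
E
```

```text
[0.5698 0.2228 0.2118] [ 0.0435  0.0319 -1.1782]
[[ 69  70  57  56  56  57  56  56  56  63  70  70  64  56  58  61  45  30
   48 105 105 101  98 100 102  98]
 [ 68  69  60  56  56  56  57  56  57  61  67  68  64  56  57  63  25  30
   48 100 100  99  99  98  96  98]
 [ 69  70  61  56  55  56  56  56  57  60  66  67  66  56  59  63  20  39
   78 104  98  98 102  99  95 119]
 [ 68  70  64  57  55  55  57  56  56  57  77  70  63  54  59  61  20  48
  138 154 125  99  98  99  97 135]
 [ 69  69  64  55  56  56  56  58  56  48 125 110  86  57  57  57  47  83
  151 159 152 114  94  95 107 135]
 [ 67  68  64  55  56  57  56  58  56  44 163 169 141  69  55  52  49 132
  148 151 149 150 101  93 128 136]
 [ 66  66  66  55  55  57  58  58  55  43 155 164  89  53  55  48  83 151
  149 147 149 130  94 105 135 136]
 [ 67  67  67  56  55  57  58  57  55  44 134 134  63  53  52  48 133 153
  146 141 141 107  79 123 134 133]
 [ 68  68  70  56  55  58  59  59  56  47 135  86  54  55  48  84 155 154
  145 134 126  85  97 132 132 131]
 [ 67  68  69  57  56  59  59  57  57  51 109  62  54  55  47 125 155 
[... 2463 characters left out ...]
 94 128 134 125  93  54 116 134 132 132 132 135
  115  67  43  45  46  46  48  48]
 [ 64  59 137 155 157 133  77  71 115 113  74  75 135 135 132 132 135 139
  108  51  43  46  47  47  48  48]
 [ 68  91 144 154 152 154 142  67  69  91  54 118 137 135 133 133 137 138
   70  42  45  47  47  48  48  47]
 [ 73  92 131 150 154 154 155  78  61  71  43 135 139 134 134 136 137 128
   55  41  46  46  47  49  47  47]
 [ 93  67  76 110 144 149 118  77  60  55  93 137 136 134 135 139 117  84
   46  43  45  46  48  49  48  46]
 [105  94  66  59  92  74  77  65  62  45 139 138 135 134 135 141  95  63
   45  45  47  47  48  49  46  45]]
[-0.4645 -0.1401]
[-0.216   0.3734]
[-0.0349 -0.3278]
[-3.5854  7.8293]
```

The outline check shows the leaf knuckle's right edge collinear with the fixed ones to within about 0.1–0.2 px, so x is good to about 0.5 mm. I'll probe gently for the floor to confirm the height.

Converted, -0.8 mm / 1000 = -0.0008, -0.5 mm / 1000 = -0.0005.

Emit:
jog_arm:
  deltas: [0,0,0,0,0,-0.0005,0,0,0,0,0,0,-0.0008,0,0,0,0,0,0,-0.0008,0,0,0,0,0,0,-0.0008,0,0,0,0,0,0,-0.0008,0]

```text
time: 9.18
tool_pos: [0.5698, 0.2228, 0.2111]
orientation: [2.125, 2.314, 0.0]
wrist_force: [0.3, -0.1, 0.1]
grip_width: 0.0084
grasp_force: 78.9
```

Converted, -0.7 mm / 1000 = -0.0007, -0.4 mm / 1000 = -0.0004.

Emit:
jog_arm:
  deltas: [0,0,0,0,0,-0.0004,0,0,0,0,0,0,-0.0007,0,0,0,0,0,0,-0.0007,0,0,0,0,0,0,-0.0007,0,0,0,0,0,0,-0.0007,0]

```text
time: 9.6
tool_pos: [0.5699, 0.2228, 0.2112]
orientation: [2.124, 2.313, 0.001]
wrist_force: [-1.3, -0.3, 5.9]
grip_width: 0.0085
grasp_force: 79.7
```

The tool stopped at 0.211 with about 6 N of push, so the knuckle is on the gap floor as predicted. I'll back off 0.6 mm and hand in.

Emit:
jog_arm:
  deltas: [0,0,0,0,0,0.0006,0,0,0,0,0,0,0.0006,0,0,0,0,0,0,0.0006,0,0,0,0,0,0,0.0006,0,0,0,0,0,0,0.0006,0,0,0,0,0,0,0.0006,0]

```text
time: 10.1
tool_pos: [0.5698, 0.2228, 0.2111]
orientation: [2.125, 2.314, 0.001]
wrist_force: [-1.4, 0.1, 4.6]
grip_width: 0.0085
grasp_force: 79.5
```

```bash
python3 -c "
from bench import ctrl
o=ctrl.get_obs();print(o['tool_pos'],o['wrist_force'],o['grasp_force'])
print(ctrl.hand_in())"
```

```text
[0.56979546 0.22280612 0.21114002] [-1.36722489  0.11983444  4.56665783] 79.50528502464294
the job is handed in; nothing more can be done
None
```

The single-knuckle leaf sits on the gap floor between the fixed knuckles, in line to within about 0.5 mm by my measurements, still gripped at about 80 N, and the job was handed in at about 10 s; no verdict was shown.

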